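# Sort the returned tooling into its trays

### The arm

A 6-joint arm with a two-finger parallel gripper is mounted at the origin on a cart in front of the work surface, level with it; the furniture and walls round the work are solid. World frame = base frame: x ahead of the robot, y to its left, z up, the work surface at z = 0. Lengths are in m, angles in degrees, forces in N, time in s.
With the tool pointing down it reaches from about 0.3 to 0.75 m from the base axis. Payload 8.5 kg.
Tool frame: the origin (TCP) lies at the very end of the fingers, on their centre line; the grasp point (between the pads) lies 19 mm behind it; z points along the fingers, y is the line along which they close (so a half turn about z gives the same grasp; the last joint's range is limited). The gripper opens to 85 mm and grips with 20 to 120 N. Pads are 22 mm wide; open, the fingers measure 114 mm over their backs; the gripper's body (76 mm by 85 mm) begins 54 mm behind the grasp point. The pads swing forward as they close: fully open they stand 13 mm farther back than shut.
Start: joints at [51.835, 21.807, 74.336, -0, 83.858, -12.336], TCP at [0.24, 0.495, 0.231] pointing down, gripper open.
Joint ranges: [-178.18, 178.18], [-50.72, 133.34], [12.68, 142.11], [-81.47, 261.47], [9.98, 163.14], [-165.26, 165.26]. Speed limits (degrees/s): [136.94, 136.94, 180, 180, 180, 180].

### API

Orientations are given as a 3x3 rotation matrix whose columns are the frame's x, y, z axes.
In Python, from rig import env gives the robot as it stands.
- The arm moves only by the tool move_arm, never from a script. Its argument "plan" is a list of rows, each a list of 7 numbers: the turn, a rotation vector about the tool's x, y, z in degrees, then the shift along the tool's x, y, z in cm, then the gripper command: -1 is shut, 1 is fully open, values between are in proportion. In form: [[ax, ay, az, tx, ty, tz, jaw], ...]. A call has 1 to 5 rows; each row is the pose to reach, as a shift and turn from the pose commanded when the call began, along the tool's axes at that moment; what a row does not reach only later rows make up. A row lasts 1/10 s, in which the tool goes at most 50 mm and 8.59 degrees, less where a joint would pass 70% of its speed; a pose out of reach is approached as far as the arm can. A call with a gripper value outside its range is refused whole. The fingers move at their own pace and stop on an object; "squeeze" is the grip in N (left out, the last holds). Time passes only in rows, so rows that repeat a pose let the fingers close. It gives the time, the measured TCP pose, the force, the opening and the grip force at its end, in the units of the state.
- env.observe(): the state, without advancing time (a new reading comes with each control period).
- env.get_image(name): name is "scene" or "top" or "wrist"; returns a dict with "color" (400x640x3 uint8, red, green, blue), "fov_y" (degrees; the focal length in pixels is half the picture's height over the tangent of half this angle, whatever the lens; pixels are square), "cx", "cy" (the principal point, pixels), "distortion" ([k1, k2, p1, p2, k3] as OpenCV has them; the pictures are not rectified), "R" (3x3) and "t" (3): a world point X has camera coordinates R X + t. Camera axes: x right, y down, z forward; pixel columns grow to the right and rows downward; lengths in m; the calibration is good to about 2 mm. A picture is of the moment at which its call begins. There is no depth.
- env.close_job(): hands the job in; it is judged then, once.
Trained networks look in a picture, given as the dict that the camera call returned (one of the last four; its "shot" number tells which), for a name from the list of things; names that differ only in an ending like _2 or _b are one class to them, and where a whole thing is asked for, a point or a joint stands for the part that bears it (a point fixed in the world has none). Each returns a list of dicts, best first, with "conf" (0 to 1); they miss things now and then, are a little off and sometimes report something else, mostly with a low value. They report only what shows in the picture. A call takes as long as a camera call. They do not tell look-alikes from the thing itself.
- env.outline_of(target, picture): "mask" (400x640 bool, what is visible of it) and "bbox" ([centre column, centre row, width, height] in pixels, round what is visible of it).
- env.tip_of(target, picture): "pixel" ([column, row] in pixels: a listed point, or the origin of a listed thing).
The state is a dict: "time_s": time; "q": joint angles; "qvel": joint speeds; "joint_efforts": joint torques, N m; "position": TCP position; "tool_rot": TCP orientation; "ft_force": force on the tool from outside, world axes, zero at the start; "wrist_torque": the same for the moment, N m; "grip_width": finger opening in m; "gripper_force": force on a finger pad.
Only numpy, scipy, OpenCV 4.12 (cv2) and the standard library are available. Lean on these libraries where they do the work, as an engineer would, in place of code of your own. Each camera call takes 0.05 s, during which the arm holds its last target. There are 200 camera calls.

### The job

Sort the five parts lying along the front of the bench into the three shallow trays: the two round caps (red and light grey) into the yellow tray, one in each bay; the taper sleeve and the black tool holder into the blue tray, one in each bay; and the black rectangular jaw block into the green tray. Set every part down on its tray's floor the same way up as it stands now, without dropping it, and leave the jar and the collet chuck at the sides as they are.

Things in the scene. Friction and masses are not known exactly. Their poses are not given: they have to be found in the camera images.
- red_cap: glossy red round turned cap, 44 mm diameter, 34 mm high, standing flat; origin at the centre of its underside, z up. 0.18 kg. Grasp its sides in any direction.
- grey_cap: light grey round turned cap, 44 mm diameter, 34 mm high, standing flat; origin at the centre of its underside, z up. 0.18 kg. Grasp its sides in any direction.
- taper_sleeve: grey-brown round taper sleeve standing upright on its wider collar, 38 mm diameter at the collar, 62 mm high, with a narrower neck above the collar; origin at the centre of its underside, z up. 0.25 kg. Grasp its sides in any direction, best in the lower half.
- tool_holder: black round tool holder standing upright on its wider end, 42 mm diameter at the foot, 92 mm high, narrowing a little upwards; origin at the centre of its underside, z up. 0.45 kg. Grasp its sides in any direction, about half way up.
- jaw_block: black rectangular soft jaw block lying flat, 40 mm along its x, 75 mm along its y, 30 mm high; origin at the centre of its underside, z up. 0.62 kg. Grasp it across the 40 mm (its x).
- yellow_tray: open yellow plastic tray fixed to the bench, 138 mm (its x) by 156 mm (its y), 28 mm high; walls and floor 4 mm thick. Origin: centre of its underside, z up; grey label holder on its -x (front) wall. A partition along x at y = 0, 4 mm thick, top 24 mm above the bench, makes two bays, each 130 mm (x) by 72 mm (y) inside, centred at y = +38 and -38 mm.
- blue_tray: open blue plastic tray fixed to the bench, 138 mm (its x) by 156 mm (its y), 28 mm high; walls and floor 4 mm thick. Origin: centre of its underside, z up; grey label holder on its -x (front) wall. A partition along x at y = 0, 4 mm thick, top 24 mm above the bench, makes two bays, each 130 mm (x) by 72 mm (y) inside, centred at y = +38 and -38 mm.
- green_tray: open green plastic tray fixed to the bench, 138 mm (its x) by 156 mm (its y), 28 mm high; walls and floor 4 mm thick. Origin: centre of its underside, z up; grey label holder on its -x (front) wall. One undivided space, 130 mm (x) by 148 mm (y) inside.
- paste_jar: bystander: brown jar with a red screw lid and a yellow label, 59 mm diameter, 118 mm high, standing at one side of the work; origin at the centre of its underside. Not to be disturbed.
- collet_chuck: bystander: grey-brown collet chuck lying on its side, 86 mm (its x) by 69 mm by 69 mm high, at the other side of the work; origin at the centre of its underside. Not to be disturbed.
There are look-alikes about, which are no part of the job. Of the things that look like the red_cap, the largest one is meant.

How it is judged (in metres and radians):
At the end, for the whole second after the job is handed in: Caps in the yellow tray and sleeve and holder in the blue tray, one in each bay; jaw block in the green tray; each upright within 0.12 rad, underside less than 9 mm above the tray's underside, centre over 12 mm from the partition's middle; released and at rest ((((x of red_cap in the frame of yellow_tray between -0.055 and 0.055 m and y of red_cap in the frame of yellow_tray between 0.012 and 0.064 m and z of red_cap in the frame of yellow_tray between 0 and 0.009 m and angle between red_cap's own z axis and vertical below 0.12 rad) and (x of grey_cap in the frame of yellow_tray between -0.055 and 0.055 m and y of grey_cap in the frame of yellow_tray between -0.064 and -0.012 m and z of grey_cap in the frame of yellow_tray between 0 and 0.009 m and angle between grey_cap's own z axis and vertical below 0.12 rad)) or ((x of grey_cap in the frame of yellow_tray between -0.055 and 0.055 m and y of grey_cap in the frame of yellow_tray between 0.012 and 0.064 m and z of grey_cap in the frame of yellow_tray between 0 and 0.009 m and angle between grey_cap's own z axis and vertical below 0.12 rad) and (x of red_cap in the frame of yellow_tray between -0.055 and 0.055 m and y of red_cap in the frame of yellow_tray between -0.064 and -0.012 m and z of red_cap in the frame of yellow_tray between 0 and 0.009 m and angle between red_cap's own z axis and vertical below 0.12 rad))) and (((x of taper_sleeve in the frame of blue_tray between -0.055 and 0.055 m and y of taper_sleeve in the frame of blue_tray between 0.012 and 0.064 m and z of taper_sleeve in the frame of blue_tray between 0 and 0.009 m and angle between taper_sleeve's own z axis and vertical below 0.12 rad) and (x of tool_holder in the frame of blue_tray between -0.055 and 0.055 m and y of tool_holder in the frame of blue_tray between -0.064 and -0.012 m and z of tool_holder in the frame of blue_tray between 0 and 0.009 m and angle between tool_holder's own z axis and vertical below 0.12 rad)) or ((x of tool_holder in the frame of blue_tray between -0.055 and 0.055 m and y of tool_holder in the frame of blue_tray between 0.012 and 0.064 m and z of tool_holder in the frame of blue_tray between 0 and 0.009 m and angle between tool_holder's own z axis and vertical below 0.12 rad) and (x of taper_sleeve in the frame of blue_tray between -0.055 and 0.055 m and y of taper_sleeve in the frame of blue_tray between -0.064 and -0.012 m and z of taper_sleeve in the frame of blue_tray between 0 and 0.009 m and angle between taper_sleeve's own z axis and vertical below 0.12 rad))) and x of jaw_block in the frame of green_tray between -0.055 and 0.055 m and y of jaw_block in the frame of green_tray between -0.066 and 0.066 m and z of jaw_block in the frame of green_tray between 0 and 0.009 m and angle between jaw_block's own z axis and vertical below 0.12 rad and linear speed of each of red_cap, grey_cap, taper_sleeve, tool_holder, jaw_block below 0.02 m/s and angular speed of each of red_cap, grey_cap, taper_sleeve, tool_holder, jaw_block below 0.2 rad/s); the robot touches nothing.
It fails at once if the jar or the collet chuck is moved by more than 20 mm or tipped (distance of any of paste_jar, collet_chuck from where it was at the start of the episode above 0.02 m or angle between any of paste_jar, collet_chuck's own z axis and vertical above 0.2 rad).
It fails at once if a part is let go while it is more than 50 mm above the bench (dropped or thrown) ((height (world z) of red_cap above 0.05 m and contact force between the fingers and red_cap below 0.05 N) or (height (world z) of grey_cap above 0.05 m and contact force between the fingers and grey_cap below 0.05 N) or (height (world z) of taper_sleeve above 0.05 m and contact force between the fingers and taper_sleeve below 0.05 N) or (height (world z) of tool_holder above 0.05 m and contact force between the fingers and tool_holder below 0.05 N) or (height (world z) of jaw_block above 0.05 m and contact force between the fingers and jaw_block below 0.05 N)).
It also fails if it takes over 128 s, if anything falls off the work surface, if the arm or the gripper's body presses on something with over 40 N, if the wrist force passes 120 N, or if a joint passes its speed limit or range.

## Working session

There is one attempt and no reset: what is moved stays moved. The work goes in short steps, Python scripts to look and compute and a tool call to move; the robot and the scene stay as the last step left them, time stands still between calls to the robot, and variables do not carry over. Pictures are saved under pics/ and viewed, at most 14 in all, crops included, and the job is handed in when it is done.

Besides the shell and the picture viewer there is one more tool, called after ">>>" as name([rows], argument=value, ...), one row to a line, values as JSON. move_arm: Moves the arm, as the interface text tells. Its arguments: {"type":"object","properties":{"plan":{"type":"array"},"squeeze":{"type":"number"}},"required":["plan"]}

```bash
mkdir -p pics
cat > h.py <<'E'
import numpy as np, cv2
from rig import env
def K(p):
    f=200/np.tan(np.radians(p["fov_y"])/2); return np.array([[f,0,p["cx"]],[0,f,p["cy"]],[0,0,1.]])
def ray(p,uv):
    n=cv2.undistortPoints(np.array([[uv]],float),K(p),np.array(p["distortion"],float))[0,0]
    R=np.array(p["R"]);t=np.array(p["t"]); return -R.T@t, R.T@np.array([n[0],n[1],1])
def at(p,uv,z):
    c,d=ray(p,uv); return c+d*(z-c[2])/d[2]
def proj(p,X):
    R=np.array(p["R"]);t=np.array(p["t"],float)
    return cv2.projectPoints(np.atleast_2d(X).astype(float),cv2.Rodrigues(R)[0],t,K(p),np.array(p["distortion"],float))[0][:,0]
def save(p,n): cv2.imwrite("pics/"+n,p["color"][:,:,::-1])
E
python3 - <<'E'
from h import *
np.set_printoptions(precision=4,suppress=True)
names="red_cap grey_cap taper_sleeve tool_holder jaw_block yellow_tray blue_tray green_tray paste_jar collet_chuck".split()
for cam in("top","scene"):
    p=env.get_image(cam);save(p,cam+"0.png")
    print(cam,-np.array(p["R"]).T@p["t"])
    for n in names:
        for r in env.tip_of(n,p)[:4]:
            if r["conf"]>.15: print(n,"tip",round(r["conf"],2),np.round(r["pixel"]),at(p,r["pixel"],0)[:2])
        for r in env.outline_of(n,p)[:4]:
            if r["conf"]>.15: print(n,"box",round(r["conf"],2),np.round(r["bbox"]))
o=env.observe();print(o["position"],o["tool_rot"],o["time_s"])
E
```

```text
top [ 0.4118 -0.0009  1.3142]
red_cap tip 0.65 [336. 228.] [ 0.4081 -0.0544]
red_cap tip 0.56 [322. 246.] [ 0.3472 -0.0101]
red_cap tip 0.48 [309. 216.] [0.4445 0.0331]
red_cap box 0.54 [337. 232.   8.  14.]
red_cap box 0.46 [319. 245.  11.   6.]
grey_cap tip 0.67 [360. 219.] [ 0.439  -0.1328]
grey_cap box 0.65 [359. 219.  17.  16.]
taper_sleeve tip 0.59 [271. 225.] [0.4129 0.1583]
tool_holder tip 0.42 [236. 228.] [0.3989 0.2744]
tool_holder box 0.67 [232. 227.  17.  13.]
jaw_block tip 0.63 [408. 241.] [ 0.3717 -0.2906]
jaw_block box 0.75 [411. 240.  23.  19.]
yellow_tray tip 0.85 [321. 170.] [0.5967 0.0003]
yellow_tray box 0.76 [320. 168.  49.  47.]
blue_tray tip 0.74 [236. 175.] [0.5756 0.2794]
blue_tray box 0.84 [237. 172.  52.  43.]
blue_tray box 0.5 [320. 172.  52.  45.]
green_tray tip 0.81 [398. 185.] [ 0.5547 -0.2577]
green_tray box 0.65 [402. 183.  52.  47.]
paste_jar box 0.9 [470. 213.  28.  21.]
collet_chuck tip 0.82 [184. 214.] [0.4426 0.4469]
collet_chuck box 0.85 [178. 210.  24.  27.]
scene [ 0.0217 -0.8659  0.696 ]
red_cap tip 0.77 [297. 210.] [0.4485 0.0278]
red_cap ti
[... 608 characters left out ...]
low_tray tip 0.96 [341. 198.] [0.5998 0.0168]
yellow_tray box 0.93 [344. 199.  67.  46.]
blue_tray tip 0.87 [297. 167.] [0.5679 0.2673]
blue_tray tip 0.51 [387. 251.] [ 0.5679 -0.2613]
blue_tray box 0.89 [296. 164.  53.  31.]
blue_tray box 0.57 [269. 186.  13.  23.]
green_tray tip 0.76 [386. 249.] [ 0.572  -0.2534]
green_tray box 0.68 [389. 253.  80.  61.]
paste_jar tip 0.81 [408. 326.] [ 0.4588 -0.4789]
paste_jar tip 0.38 [387. 254.] [ 0.5632 -0.2692]
paste_jar box 0.81 [412. 308.  33.  57.]
collet_chuck tip 0.76 [243. 154.] [0.4394 0.4685]
collet_chuck box 0.71 [246. 144.  26.  23.]
[0.2396 0.495  0.2313] [[-0.9001  0.4357  0.0001]
 [ 0.4357  0.9001  0.    ]
 [-0.      0.     -1.    ]] 2.1
```

Run:
```python
import cv2
a=cv2.imread("pics/top0.png")[130:270,150:500]
b=cv2.imread("pics/scene0.png")[130:340,200:450]
a=cv2.resize(a,(800,320),interpolation=cv2.INTER_CUBIC); cv2.imwrite("pics/t1.png",a)
cv2.imwrite("pics/s1.png",cv2.resize(b,(700,588),interpolation=cv2.INTER_CUBIC))
```

```text
(no output)
```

View pics/t1.png

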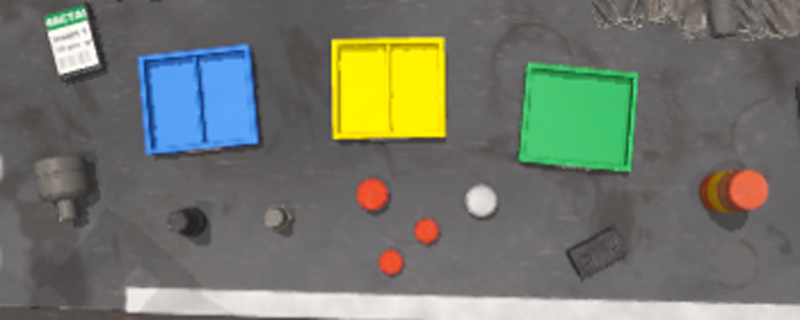

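View pics/s1.png

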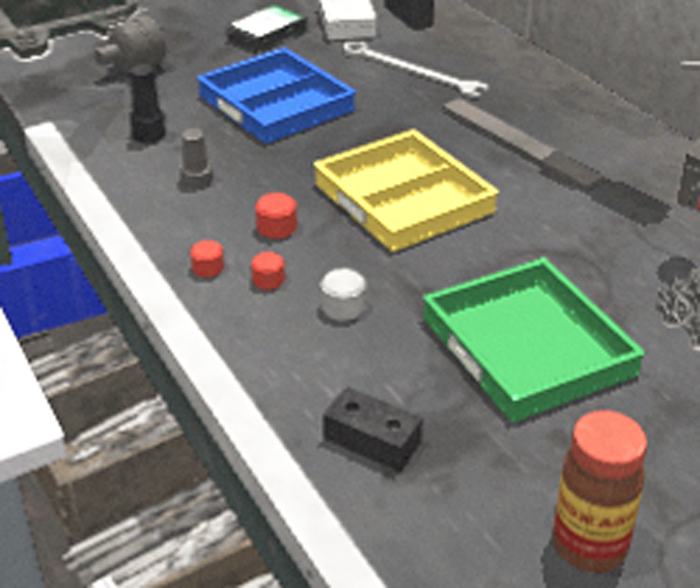

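The red cap that's meant is the largest one, at top pixel (313,215); the two smaller ones at about (322,246) and (337,231) are look-alikes. The grey cap is at (360,218), the sleeve at (271,225), the holder at (233,227) and the jaw block at (411,240), turned about 28°. The trays stand behind them with small yaws. Next I'll refine these by fitting projected hulls to the masks.

```bash
cat >> h.py <<'E'
from scipy.optimize import least_squares
def cyl(x,y,prof):
    a=np.linspace(0,2*np.pi,24,endpoint=False)
    return np.vstack([np.c_[x+r*np.cos(a),y+r*np.sin(a),np.full(24,z)] for r,z in prof])
def boxp(x,y,yaw,a,b,h):
    c,s=np.cos(yaw),np.sin(yaw)
    return np.array([[x+c*i*a/2-s*j*b/2,y+s*i*a/2+c*j*b/2,z] for i in(-1,1) for j in(-1,1) for z in(0,h)])
def hullbox(P): return np.r_[P.min(0),P.max(0)]
def hullc(P):
    m=cv2.moments(cv2.convexHull(P.astype(np.float32))); return np.array([m["m10"]/m["m00"],m["m01"]/m["m00"]])
def maskc(m):
    v,u=np.nonzero(m); return np.array([u.mean(),v.mean()])
PROF=dict(red_cap=[(.022,0),(.022,.034)],grey_cap=[(.022,0),(.022,.034)],taper_sleeve=[(.019,0),(.019,.018),(.013,.062)],tool_holder=[(.021,0),(.018,.092)],small=[(.016,0),(.016,.025)])
def fit_cyl(p,m,name,x0):
    return least_squares(lambda v:hullc(proj(p,cyl(v[0],v[1],PROF[name])))-maskc(m),x0,diff_step=1e-3).x
def blobs(m,amin=30):
    n,l,s,c=cv2.connectedComponentsWithStats(m.astype(np.uint8)); return [(l==i) for i in range(1,n) if s[i,4]>=amin]
E
python3 - <<'E'
from h import *
np.set_printoptions(precision=4,suppress=True)
G=dict(red_cap=(.445,.03),grey_cap=(.44,-.13),taper_sleeve=(.412,.16),tool_holder=(.397,.27))
T=dict(yellow_tray=(.597,.005),blue_tray=(.572,.273),green_tray=(.563,-.255))
for cam in("top","scene"):
    p=env.get_image(cam); hsv=cv2.cvtColor(p["color"],cv2.COLOR_RGB2HSV);H,S,V=cv2.split(hsv)
    red=((H<10)|(H>170))&(S>140)&(V>90)
    white=(S<60)&(V>130)
    for n,g in G.items():
        uv=proj(p,[g[0],g[1],.02])[0]
        if 'cap' in n: c=blobs(red if n=="red_cap" else white,20)
        else: c=[r["mask"] for r in env.outline_of(n,p)]
        if not c: print(n,"none");continue
        m=min(c,key=lambda m:np.hypot(*(maskc(m)-uv)))
        print(cam,n,m.sum(),maskc(m),fit_cyl(p,m,n,np.array(g)))
    for n,g in T.items():
        h0={"yellow_tray":(22,34),"blue_tray":(100,118),"green_tray":(55,85)}[n]
        m=(H>h0[0])&(H<h0[1])&(S>100); uv=proj(p,[*g,.01])[0]
        c=blobs(m,300); 
        if not c: print(n,'none');continue
        m=min(c,key=lambda m:np.hypot(*(maskc(m)-uv)))
        ctr=max(cv2.findContours(m.astype(np.uint8),0,1)[0],key=len)
        # fit hull by IoU-like distance
        hm=np.zeros((1600,2560),np.uint8)
        tgt=cv2.convexHull(ctr).astype(float)[:,0]
        def supp(P,th): return (P@np.c_[np.cos(th),np.sin(th)].T).max(0)
        th=np.linspace(0,2*np.pi,36,endpoint=False)
        f=lambda v:supp(proj(p,boxp(*v,.138,.156,.028)),th)-supp(tgt,th)-.3
        r=least_squares(f,[*g,0.],x_scale=[.01,.01,.1],diff_step=1e-4,loss="soft_l1");print(cam,n,r.x,np.degrees(r.x[2]),"rms",np.sqrt((r.fun**2).mean()))
    for r in env.outline_of("jaw_block",p)[:1]:
        ctr=max(cv2.findContours(r["mask"].astype(np.uint8),0,1)[0],key=len);tgt=cv2.convexHull(ctr).astype(float)[:,0]
        f=lambda v:supp(proj(p,boxp(*v,.04,.075,.03)),th)-supp(tgt,th)-.3
        r=least_squares(f,[.372,-.3,.5],x_scale=[.01,.01,.1],diff_step=1e-4,loss="soft_l1");print(cam,"jaw",r.x,np.degrees(r.x[2]),np.sqrt((r.fun**2).mean()))
E
```

```text
top red_cap 152 [312.3421 214.6645] [0.4493 0.0231]
top grey_cap 149 [360.     217.2416] [ 0.4452 -0.1309]
top taper_sleeve 98 [271.102 225.051] [0.4124 0.1567]
tool_holder none
top yellow_tray [0.6014 0.0044 0.0418] 2.396936440986709 rms 0.6411549875045044
top blue_tray [0.5786 0.2755 0.132 ] 7.563967006688426 rms 0.5176511247657498
top green_tray [ 0.568  -0.2677 -0.0769] -4.406330069461663 rms 0.2047499437213737
top jaw [ 0.3759 -0.2967  0.5286] 30.287603783151415 1.4678630609494663
scene red_cap 198 [298.2677 206.6162] [0.4485 0.02  ]
scene grey_cap 215 [322.1488 233.2465] [ 0.4468 -0.1275]
scene taper_sleeve 242 [269.2521 187.0207] [0.4117 0.1519]
scene tool_holder 270 [251.3407 167.9   ] [0.3983 0.2688]
scene yellow_tray [0.6007 0.0032 0.0412] 2.3591659950368853 rms 0.3346090754083403
scene blue_tray [0.5768 0.2742 0.1281] 7.337780239218097 rms 0.23671589059672396
scene green_tray [ 0.5671 -0.2677 -0.066 ] -3.7807532283435235 rms 0.2677442305765204
scene jaw [ 0.3761 -0.2987  0.4774] 27.354310890150867 1.0676845629368088
```

>>> move_arm([
  [0,0,64.2,-24.1,-13.4,3,1],
  [0,0,64.2,-24.1,-13.4,3,1],
  [0,0,64.2,-24.1,-13.4,3,1],
  [0,0,64.2,-24.1,-13.4,3,1],
  [0,0,64.2,-24.1,-13.4,3,1],
])

```text
time_s: 3.0
position: [0.3833, 0.29, 0.2043]
tool_rot: [[-0.356, 0.934, 0.001], [0.934, 0.356, 0.0], [0.0, 0.001, -1.0]]
ft_force: [0.6, 1.2, -0.1]
grip_width: 0.0855
gripper_force: 0.0
```

```bash
cat >> h.py <<'E'
from scipy.spatial.transform import Rotation as Ro
def to(x,y,z,psi=0):
    o=env.observe();R=np.array(o["tool_rot"]);s=np.radians(psi);c,s=np.cos(s),np.sin(s)
    G=np.array([[-s,c,0],[c,s,0],[0,0,-1.]])
    rv=Ro.from_matrix(R.T@G).as_rotvec(degrees=True); d=R.T@(np.array([x,y,z])-o["position"])*100
    print("row",np.round(rv,1),np.round(d,2),"t",o["time_s"],"pos",np.round(o["position"],4),"w",o["grip_width"])
E
python3 -c "
from h import *
to(.398,.269,.2)"
```

```text
row [ 0.  -0.  20.9] [-2.49  0.62  0.43] t 3.0 pos [0.3833 0.29   0.2043] w 0.08548242890446531
```

>>> move_arm([
  [0,0,21.2,-2.5,0.6,0.4,1],
  [0,0,21.2,-2.5,0.6,0.4,1],
  [0,0,21.2,-2.5,0.6,0.4,1],
  [0,0,21.2,-2.5,0.6,0.4,1],
])

```text
time_s: 3.4
position: [0.3973, 0.2703, 0.2003]
tool_rot: [[0.001, 1.0, 0.0], [1.0, -0.001, -0.0], [-0.0, 0.0, -1.0]]
ft_force: [-0.0, -0.4, 0.1]
grip_width: 0.0851
gripper_force: 0.0
```

Run:
```python
from h import *
p=env.get_image("wrist");save(p,"w1.png")
for r in env.outline_of("tool_holder",p)[:2]: print(r["conf"],r["bbox"],r["mask"].sum(), fit_cyl(p,r["mask"],"tool_holder",np.array([.398,.269])))
for r in env.tip_of("tool_holder",p)[:2]: print(r["conf"],r["pixel"],at(p,r["pixel"],0))
print(proj(p,[[.398,.269,0],[.398,.269,.09]]))
to(.398,.269,.046-.019)
```

```text
0.68 [320.9, 169.8, 44.8, 60.3] 2134 [0.4037953  0.28418819]
0.94 [320.1, 161.7] [0.40069381 0.27813224 0.        ]
[[317.37059552 170.8008613 ]
 [317.62150637 196.87035683]]
row [ 0.  -0.   0.1] [-0.17  0.09 17.33] t 3.55 pos [0.397  0.2707 0.2003] w 0.08535375420481743
```

View pics/w1.png

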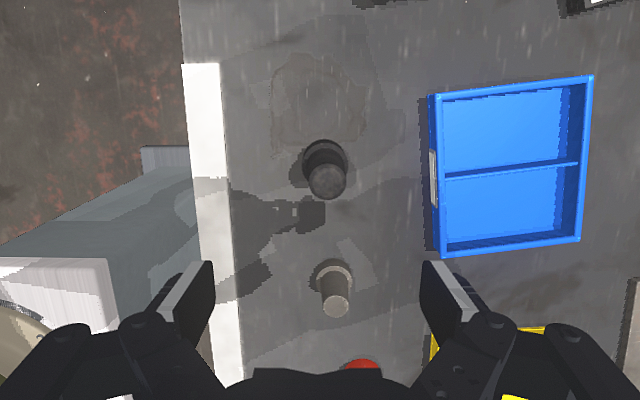

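The wrist view shows the holder foot centred near (325,162), its top at (327,181), and the sleeve at (334,270)–(336,303). +Y is up and +X is right.

Run:
```python
from h import *
p=env.get_image("wrist")
print(at(p,[325.5,162],0),at(p,[327,181],.092),"sleeve",at(p,[335,305],.062),at(p,[333,275],0),"blue",[at(p,u,.028)[:2].round(3) for u in([434,95],[592,76],[581,242],[440,257])])
print(-np.array(p["R"]).T@p["t"])
q=env.get_image("top");img=cv2.resize(q["color"][205:250,210:300],(800,400),interpolation=cv2.INTER_CUBIC)
for z in(0,.092):
  print(proj(q,[.402,.278,z]),proj(q,[.398,.269,z]))
for r in env.outline_of("tool_holder",q)[:1]: print(fit_cyl(q,r["mask"],"tool_holder",np.array([.398,.269])))
```

```text
[0.40574382 0.27820857 0.        ] [0.40458419 0.28207226 0.092     ] sleeve [0.41406023 0.15732275 0.062     ] [0.41500591 0.1537332  0.        ] blue [array([0.498, 0.343]), array([0.636, 0.361]), array([0.66 , 0.204]), array([0.519, 0.189])]
[0.39687939 0.34512695 0.34309532]
[[234.55770643 227.22507079]] [[237.23803309 228.52003866]]
[[228.19316406 227.27237089]] [[231.07140331 228.66464185]]
[0.40421176 0.2743847 ]
```

>>> move_arm([
  [0,0,0,0.7,0.8,3,1],
  [0,0,0,0.7,0.8,8,1],
  [0,0,0,0.7,0.8,13,1],
  [0,0,0,0.7,0.8,17.4,1],
  [0,0,0,0.7,0.8,17.4,1],
], squeeze=50)

```text
time_s: 4.2
position: [0.4031, 0.2768, 0.0227]
tool_rot: [[-0.001, 1.0, -0.008], [1.0, 0.001, -0.003], [-0.003, -0.008, -1.0]]
ft_force: [-0.5, 0.4, 0.9]
grip_width: 0.0853
gripper_force: 0.0
```

>>> move_arm([
  [0,0,0,0,0,0,-0.5],
  [0,0,0,0,0,0,-1],
  [0,0,0,0,0,0,-1],
  [0,0,0,0,0,0,-1],
  [0,0,0,0,0,0,-1],
])

```text
time_s: 4.7
position: [0.4057, 0.2779, 0.0284]
tool_rot: [[-0.0, 1.0, 0.003], [1.0, 0.0, 0.001], [0.001, 0.003, -1.0]]
ft_force: [-3.2, -0.8, 12.3]
grip_width: 0.0365
gripper_force: 48.8
```

>>> move_arm([
  [0,0,0,0,0,-1.5,-1],
  [0,0,0,0,0,-3,-1],
  [0,0,0,0,0,-4.5,-1],
  [0,0,0,0,0,-4.5,-1],
])

```text
time_s: 5.1
position: [0.4059, 0.2779, 0.0734]
tool_rot: [[-0.0, 1.0, 0.004], [1.0, 0.0, 0.001], [0.001, 0.004, -1.0]]
ft_force: [0.6, -0.8, -4.2]
grip_width: 0.0367
gripper_force: 51.5
```

>>> move_arm([
  [0,0,-2,1,4,0,-1],
  [0,0,-4,2,8,0,-1],
  [0,0,-6,3,12,0,-1],
  [0,0,-7.4,3.8,16,0,-1],
  [0,0,-7.4,4.2,18.1,0,-1],
])

```text
time_s: 5.6
position: [0.5885, 0.3196, 0.0702]
tool_rot: [[-0.129, 0.992, 0.0], [0.992, 0.129, -0.0], [-0.0, 0.0, -1.0]]
ft_force: [0.5, 0.6, -3.2]
grip_width: 0.036
gripper_force: 51.6
```

>>> move_arm([
  [0,0,0,0,0,0,-1],
  [0,0,0,0,0,0,-1],
])

```text
time_s: 5.8
position: [0.5854, 0.3193, 0.0701]
tool_rot: [[-0.129, 0.992, -0.002], [0.992, 0.129, -0.001], [-0.0, -0.002, -1.0]]
ft_force: [-0.4, -0.3, -4.6]
grip_width: 0.0366
gripper_force: 51.6
```

Run:
```python
from h import *
p=env.get_image("wrist");save(p,"w2.png");to(.586,.320,.03,7.4);print(env.observe()["ft_force"])
```

```text
row [-0.1  0.   0. ] [0.05 0.11 4.05] t 5.85 pos [0.585  0.3194 0.0705] w 0.03638296701406709
[-0.88461942 -0.01592603 -3.31958693]
```

View pics/w2.png

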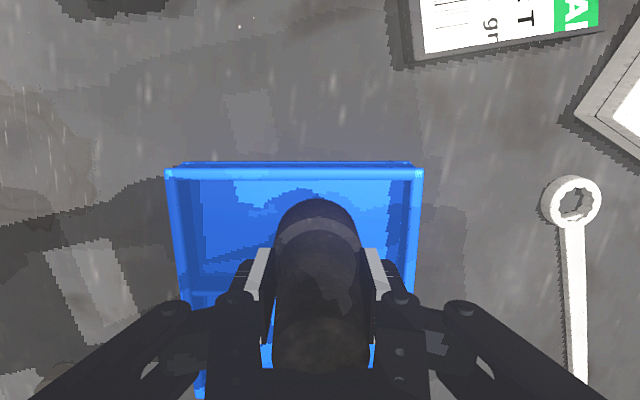

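The holder is gripped upright over the far bay, so I'm lowering it.

>>> move_arm([
  [0,0,0,0,0,1.5,-1],
  [0,0,0,0,0,2.8,-1],
  [0,0,0,0,0,3.6,-1],
  [0,0,0,0,0,3.9,-1],
  [0,0,0,0,0,3.9,-1],
])

```text
time_s: 6.35
position: [0.5858, 0.3196, 0.0326]
tool_rot: [[-0.129, 0.992, -0.0], [0.992, 0.129, -0.0], [-0.0, -0.0, -1.0]]
ft_force: [-0.5, -0.6, -2.5]
grip_width: 0.0368
gripper_force: 51.8
```

>>> move_arm([
  [0,0,0,0,0,0.1,-1],
  [0,0,0,0,0,0.1,-1],
  [0,0,0,0,0,0.1,-1],
])

```text
time_s: 6.65
position: [0.5859, 0.3196, 0.0326]
tool_rot: [[-0.129, 0.992, 0.0], [0.992, 0.129, 0.0], [0.0, 0.0, -1.0]]
ft_force: [-5.8, -1.3, 7.0]
grip_width: 0.0368
gripper_force: 52.6
```

>>> move_arm([
  [0,0,0,0,0,0,-0.1],
  [0,0,0,0,0,0,0.1],
  [0,0,0,0,0,0,0.4],
  [0,0,0,0,0,0,0.4],
])

```text
time_s: 7.05
position: [0.5864, 0.3196, 0.0312]
tool_rot: [[-0.129, 0.992, 0.0], [0.992, 0.129, 0.0], [0.0, 0.0, -1.0]]
ft_force: [-0.5, -0.0, 0.2]
grip_width: 0.0597
gripper_force: 0.0
```

>>> move_arm([
  [0,0,0,0,0,-2.5,0.4],
  [0,0,0,0,0,-6,0.4],
  [0,0,0,0,0,-10,0.4],
  [0,0,0,0,0,-13,0.5],
  [0,0,0,0,0,-13,0.5],
])

```text
time_s: 7.55
position: [0.5879, 0.3202, 0.1664]
tool_rot: [[-0.129, 0.992, 0.009], [0.992, 0.129, 0.003], [0.002, 0.009, -1.0]]
ft_force: [-1.1, 0.1, 0.7]
grip_width: 0.064
gripper_force: 0.0
```

Run:
```python
from h import *
p=env.get_image("wrist");save(p,"w3.png");to(.413,.156,.12)
```

```text
row [ 0.3 -0.1  7.4] [-14.01 -19.38   4.24] t 7.6 pos [0.5869 0.3199 0.1634] w 0.06374350859607775
```

View pics/w3.png

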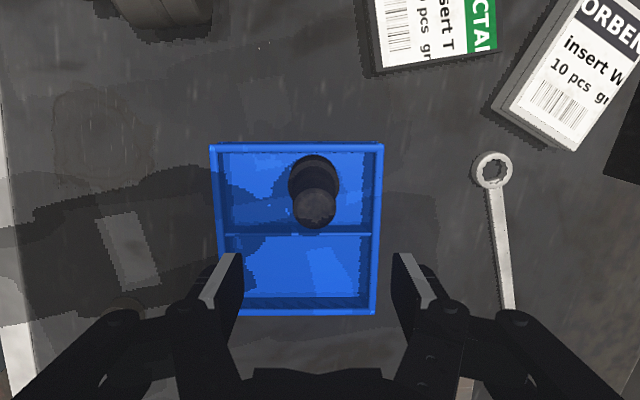

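The holder stands upright in the far bay at about (314,190). Sleeve next, keeping the 7.4° yaw.

>>> move_arm([
  [0,0,0,-14,-19.4,4.2,0.8],
  [0,0,0,-14,-19.4,4.2,0.8],
  [0,0,0,-14,-19.4,4.2,0.8],
  [0,0,0,-14,-19.4,4.2,0.8],
  [0,0,0,-14,-19.4,4.2,0.8],
])

```text
time_s: 8.1
position: [0.409, 0.1545, 0.1179]
tool_rot: [[-0.129, 0.992, -0.003], [0.992, 0.129, -0.0], [-0.0, -0.003, -1.0]]
ft_force: [1.3, -1.4, -0.0]
grip_width: 0.077
gripper_force: 0.0
```

>>> move_arm([
  [0,0,0,0,0,0,0.8],
  [0,0,0,0,0,0,0.8],
])

```text
time_s: 8.3
position: [0.4115, 0.1554, 0.1189]
tool_rot: [[-0.128, 0.992, -0.001], [0.992, 0.128, 0.0], [0.0, -0.001, -1.0]]
ft_force: [0.5, 0.1, 1.0]
grip_width: 0.0769
gripper_force: 0.0
```

Run:
```python
from h import *
p=env.get_image("wrist");save(p,"w4.png")
for r in env.outline_of("taper_sleeve",p)[:2]: print(r["conf"],r["bbox"],fit_cyl(p,r["mask"],"taper_sleeve",np.array([.413,.156])))
for r in env.tip_of("taper_sleeve",p)[:2]: print(r["conf"],at(p,r["pixel"],0))
to(.413,.156,.006,7.4)
```

```text
0.87 [320.4, 203.8, 52.5, 68.9] [0.41393259 0.15628433]
0.91 [0.41577501 0.15408857 0.        ]
row [ 0. -0.  0.] [-2.000e-02  1.000e-02  1.132e+01] t 8.45 pos [0.4128 0.1562 0.1192] w 0.0766003438958224
```

>>> move_arm([
  [0,0,0,0,0.1,4,0.8],
  [0,0,0,0,0.1,8,0.8],
  [0,0,0,0,0.1,10.5,0.8],
  [0,0,0,0,0.1,11.2,0.8],
  [0,0,0,0,0.1,11.2,0.8],
], squeeze=40)

```text
time_s: 8.95
position: [0.4131, 0.1562, 0.0068]
tool_rot: [[-0.129, 0.992, -0.001], [0.992, 0.129, -0.0], [0.0, -0.001, -1.0]]
ft_force: [0.7, -0.6, 0.9]
grip_width: 0.0771
gripper_force: 0.0
```

>>> move_arm([
  [0,0,0,0,0,0,0],
  [0,0,0,0,0,0,-0.5],
  [0,0,0,0,0,0,-1],
  [0,0,0,0,0,0,-1],
  [0,0,0,0,0,0,-1],
])

```text
time_s: 9.45
position: [0.4135, 0.156, 0.0086]
tool_rot: [[-0.129, 0.992, 0.003], [0.992, 0.129, 0.0], [-0.0, 0.003, -1.0]]
ft_force: [-1.2, 0.6, 10.6]
grip_width: 0.0347
gripper_force: 39.0
```

Run:
```python
from h import *
to(.413,.156,.006,7.4); o=env.observe();print(o["ft_force"],o["gripper_force"])
```

```text
row [0.2 0.  0. ] [ 0.01 -0.05  0.26] t 9.45 pos [0.4135 0.156  0.0086] w 0.034702377848645466
[-1.15831412  0.64507437 10.63438647] 39.04517472605221
```

>>> move_arm([
  [0,0,0,0,0,-1.5,-1],
  [0,0,0,0,0,-3,-1],
  [0,0,0,0,0,-4.3,-1],
  [0,0,0,0,0,-4.3,-1],
])

```text
time_s: 9.85
position: [0.4135, 0.156, 0.0518]
tool_rot: [[-0.129, 0.992, 0.003], [0.992, 0.129, 0.0], [-0.0, 0.003, -1.0]]
ft_force: [0.2, 0.9, -2.5]
grip_width: 0.0345
gripper_force: 40.9
```

>>> move_arm([
  [0,0,0,1.2,3.5,0,-1],
  [0,0,0,2.4,7.3,0,-1],
  [0,0,0,3.7,11.3,0,-1],
  [0,0,0,4.8,14.8,0,-1],
  [0,0,0,5.5,16.8,0,-1],
])

```text
time_s: 10.35
position: [0.5742, 0.2329, 0.0493]
tool_rot: [[-0.129, 0.992, 0.0], [0.992, 0.129, 0.0], [0.0, 0.0, -1.0]]
ft_force: [-0.2, -1.0, -3.4]
grip_width: 0.0344
gripper_force: 40.9
```

>>> move_arm([
  [0,0,0,0,0,0,-1],
  [0,0,0,0,0,0,-1],
])

```text
time_s: 10.55
position: [0.5714, 0.2319, 0.0492]
tool_rot: [[-0.129, 0.992, -0.002], [0.992, 0.129, -0.0], [-0.0, -0.002, -1.0]]
ft_force: [-0.0, 0.5, -3.1]
grip_width: 0.0342
gripper_force: 40.9
```

Run:
```python
from h import *
p=env.get_image("wrist");save(p,"w5.png");to(.5725,.232,.012,7.4);print(env.observe()["ft_force"])
```

```text
row [-0.1  0.  -0. ] [0.01 0.15 3.75] t 10.6 pos [0.5712 0.2317 0.0495] w 0.034426375419481514
[-0.61986698  0.31288493 -3.86460971]
```

View pics/w5.png

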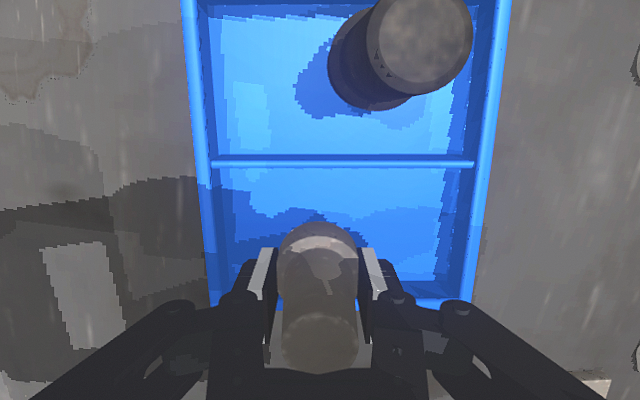

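The sleeve is held upright over the near bay, and the partition is at row 162. Lowering it.

>>> move_arm([
  [0,0,0,0,0.1,1.4,-1],
  [0,0,0,0,0.1,2.6,-1],
  [0,0,0,0,0.1,3.3,-1],
  [0,0,0,0,0.1,3.6,-1],
  [0,0,0,0,0.1,3.6,-1],
])

```text
time_s: 11.1
position: [0.573, 0.2321, 0.0138]
tool_rot: [[-0.129, 0.992, -0.001], [0.992, 0.129, -0.0], [-0.0, -0.001, -1.0]]
ft_force: [-0.0, -0.0, -2.6]
grip_width: 0.0341
gripper_force: 40.9
```

>>> move_arm([
  [0,0,0,0,0,0.1,-1],
  [0,0,0,0,0,0.2,-1],
  [0,0,0,0,0,0.2,-1],
])

```text
time_s: 11.4
position: [0.5736, 0.2322, 0.0128]
tool_rot: [[-0.129, 0.992, 0.001], [0.992, 0.129, 0.0], [0.0, 0.001, -1.0]]
ft_force: [-0.2, 0.3, 0.1]
grip_width: 0.0343
gripper_force: 41.2
```

Nearly seated; down another 1 mm, then release.

>>> move_arm([
  [0,0,0,0,0,0.1,-1],
  [0,0,0,0,0,0.1,-1],
])

```text
time_s: 11.6
position: [0.5736, 0.2322, 0.0127]
tool_rot: [[-0.129, 0.992, 0.001], [0.992, 0.129, 0.0], [-0.0, 0.001, -1.0]]
ft_force: [-2.8, -1.0, 7.8]
grip_width: 0.0341
gripper_force: 42.2
```

>>> move_arm([
  [0,0,0,0,0,0,-0.1],
  [0,0,0,0,0,0,0.1],
  [0,0,0,0,0,0,0.4],
  [0,0,0,0,0,0,0.4],
])

```text
time_s: 12.0
position: [0.5733, 0.2322, 0.0112]
tool_rot: [[-0.129, 0.992, 0.0], [0.992, 0.129, 0.0], [0.0, 0.0, -1.0]]
ft_force: [-0.0, 0.3, 0.5]
grip_width: 0.0596
gripper_force: 0.0
```

>>> move_arm([
  [0,0,0,0,0,-2.5,0.4],
  [0,0,0,0,0,-6,0.4],
  [0,0,0,0,0,-10,0.4],
  [0,0,0,0,0,-14,0.5],
  [0,0,0,0,0,-14,0.5],
])

```text
time_s: 12.5
position: [0.5754, 0.2327, 0.1571]
tool_rot: [[-0.129, 0.992, 0.01], [0.992, 0.129, 0.002], [0.001, 0.011, -1.0]]
ft_force: [0.3, 0.9, -0.2]
grip_width: 0.0643
gripper_force: 0.0
```

Run:
```python
from h import *
p=env.get_image("wrist");save(p,"w6.png");to(.449,.022,.11,2.4)
```

```text
row [ 0.3 -0.   5. ] [-19.25 -15.16   4.3 ] t 12.55 pos [0.5743 0.2324 0.1539] w 0.06439206686160785
```

View pics/w6.png

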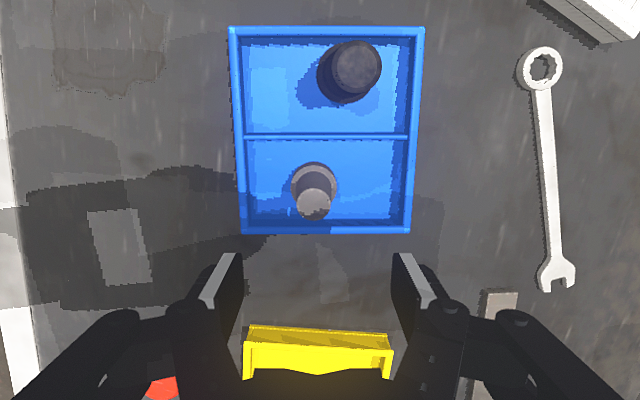

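Both parts stand upright in the blue tray: the holder at (350,70), the sleeve at (315,182). Next, the red cap.

>>> move_arm([
  [0,0,5,-19.2,-15.2,4.3,0.8],
  [0,0,5,-19.2,-15.2,4.3,0.8],
  [0,0,5,-19.2,-15.2,4.3,0.8],
  [0,0,5,-19.2,-15.2,4.3,0.8],
  [0,0,5,-19.2,-15.2,4.3,0.8],
])

```text
time_s: 13.05
position: [0.4453, 0.0211, 0.107]
tool_rot: [[-0.042, 0.999, -0.002], [0.999, 0.042, 0.0], [0.0, -0.002, -1.0]]
ft_force: [1.3, -0.5, -0.2]
grip_width: 0.0772
gripper_force: 0.0
```

>>> move_arm([
  [0,0,0,0,0,0,0.8],
  [0,0,0,0,0,0,0.8],
])

```text
time_s: 13.25
position: [0.4468, 0.0216, 0.1076]
tool_rot: [[-0.04, 0.999, -0.002], [0.999, 0.04, 0.001], [0.001, -0.002, -1.0]]
ft_force: [-0.1, -0.5, 0.1]
grip_width: 0.0769
gripper_force: 0.0
```

```bash
cat > cap.py <<'E'
from h import *
import sys
n,x,y=sys.argv[1],float(sys.argv[2]),float(sys.argv[3])
p=env.get_image("wrist");save(p,"cap_%s.png"%n);H,S,V=cv2.split(cv2.cvtColor(p["color"],cv2.COLOR_RGB2HSV))
m=((H<10)|(H>170))&(S>120)&(V>60) if n=="red_cap" else (S<50)&(V>110)
for b in blobs(m,500): print(b.sum(),maskc(b).round(),fit_cyl(p,b,n,np.array([x,y])))
for r in env.outline_of(n,p)[:3]: print("net",r["conf"],r["bbox"],fit_cyl(p,r["mask"],n,np.array([x,y])))
to(x,y,.006,2.4)
E
python3 cap.py red_cap .449 .022
```

```text
3803 [322. 204.] [0.450231   0.02278412]
2194 [190. 234.] [ 0.35813739 -0.00393345]
1950 [253. 296.] [ 0.40188097 -0.05212257]
net 0.97 [189.3, 234.4, 56.6, 50.8] [ 0.35818757 -0.00390749]
net 0.91 [324.2, 204.4, 68.3, 74.3] [0.45014237 0.02293048]
net 0.7 [253.2, 296.7, 47.2, 50.8] [ 0.40207117 -0.05222364]
row [-0. -0.  0.] [-0.08  0.13 10.2 ] t 13.35 pos [0.4477 0.0227 0.108 ] w 0.07694146101795094
```

>>> move_arm([
  [0,0,0,0,0.2,4,0.8],
  [0,0,0,0,0.2,7.5,0.8],
  [0,0,0,0,0.2,9.5,0.8],
  [0,0,0,0,0.2,10.1,0.8],
  [0,0,0,0,0.2,10.1,0.8],
], squeeze=40)

```text
time_s: 13.85
position: [0.4495, 0.023, 0.0069]
tool_rot: [[-0.043, 0.999, -0.001], [0.999, 0.043, 0.0], [0.0, -0.001, -1.0]]
ft_force: [0.3, 0.1, -0.6]
grip_width: 0.0768
gripper_force: 0.0
```

>>> move_arm([
  [0,0,0,0,0,0,0.2],
  [0,0,0,0,0,0,-0.5],
  [0,0,0,0,0,0,-1],
  [0,0,0,0,0,0,-1],
  [0,0,0,0,0,0,-1],
])

```text
time_s: 14.35
position: [0.4499, 0.0223, 0.0084]
tool_rot: [[-0.042, 0.999, 0.002], [0.999, 0.042, -0.0], [-0.0, 0.002, -1.0]]
ft_force: [-1.0, 1.0, 6.6]
grip_width: 0.0421
gripper_force: 39.8
```

>>> move_arm([
  [0,0,0,0,0,-1.5,-1],
  [0,0,0,0,0,-3,-1],
  [0,0,0,0,0,-4.3,-1],
  [0,0,0,0,0,-4.3,-1],
])

```text
time_s: 14.75
position: [0.4501, 0.0221, 0.0519]
tool_rot: [[-0.042, 0.999, 0.004], [0.999, 0.042, -0.001], [-0.001, 0.004, -1.0]]
ft_force: [0.3, 0.1, -3.3]
grip_width: 0.042
gripper_force: 41.7
```

>>> move_arm([
  [0,0,0,0.3,3.5,0,-1],
  [0,0,0,0.6,7,0,-1],
  [0,0,0,1,10.5,0,-1],
  [0,0,0,1.3,13.5,0,-1],
  [0,0,0,1.5,15,0,-1],
])

```text
time_s: 15.25
position: [0.6004, 0.0438, 0.0495]
tool_rot: [[-0.042, 0.999, 0.001], [0.999, 0.042, -0.0], [-0.0, 0.001, -1.0]]
ft_force: [0.1, 0.2, -1.6]
grip_width: 0.0419
gripper_force: 41.6
```

>>> move_arm([
  [0,0,0,0,0,0,-1],
  [0,0,0,0,0,1.5,-1],
  [0,0,0,0,0,2.7,-1],
  [0,0,0,0,0,3.5,-1],
  [0,0,0,0,0,3.6,-1],
])

```text
time_s: 15.75
position: [0.5975, 0.0435, 0.0131]
tool_rot: [[-0.042, 0.999, -0.003], [0.999, 0.042, 0.0], [0.0, -0.003, -1.0]]
ft_force: [-0.5, 0.0, -1.6]
grip_width: 0.0415
gripper_force: 41.6
```

>>> move_arm([
  [0,0,0,0,0,0.1,-1],
  [0,0,0,0,0,0.2,-1],
  [0,0,0,0,0,0.2,-1],
])

```text
time_s: 16.05
position: [0.5987, 0.0435, 0.0126]
tool_rot: [[-0.042, 0.999, 0.001], [0.999, 0.042, -0.0], [-0.0, 0.001, -1.0]]
ft_force: [-0.3, 0.5, -2.2]
grip_width: 0.0425
gripper_force: 41.7
```

>>> move_arm([
  [0,0,0,0,0,0.1,-1],
  [0,0,0,0,0,0.2,-1],
  [0,0,0,0,0,0.2,-1],
])

```text
time_s: 16.35
position: [0.5988, 0.0435, 0.0125]
tool_rot: [[-0.042, 0.999, 0.002], [0.999, 0.042, -0.0], [-0.001, 0.002, -1.0]]
ft_force: [-6.1, -0.1, 14.4]
grip_width: 0.0422
gripper_force: 43.4
```

Seated. Release, lift, and go over to the grey cap.

>>> move_arm([
  [0,0,0,0,0,-0.1,0.1],
  [0,0,0,0,0,-0.1,0.3],
  [0,0,0,0,0,-0.1,0.5],
  [0,0,0,0,0,-0.1,0.5],
])

```text
time_s: 16.75
position: [0.5986, 0.0435, 0.0112]
tool_rot: [[-0.042, 0.999, -0.0], [0.999, 0.042, 0.0], [0.0, -0.0, -1.0]]
ft_force: [0.1, -0.2, -0.3]
grip_width: 0.064
gripper_force: 0.0
```

>>> move_arm([
  [0,0,0,0,0,-2.5,0.5],
  [0,0,0,0,0,-6,0.5],
  [0,0,0,0,0,-10,0.5],
  [0,0,0,0,0,-10,0.5],
])

```text
time_s: 17.15
position: [0.6009, 0.0434, 0.1164]
tool_rot: [[-0.042, 0.999, 0.01], [0.999, 0.042, -0.001], [-0.002, 0.01, -1.0]]
ft_force: [-0.4, -0.2, -0.4]
grip_width: 0.0641
gripper_force: 0.0
```

Run:
```python
from h import *
to(.446,-.13,.11,2.4)
```

```text
row [0.5 0.1 0. ] [-16.67 -16.21   0.52] t 17.15 pos [0.6009 0.0434 0.1164] w 0.06406813459497199
```

>>> move_arm([
  [0,0,0,-16.7,-16,0.3,0.8],
  [0,0,0,-16.7,-16,0.3,0.8],
  [0,0,0,-16.7,-16,0.3,0.8],
  [0,0,0,-16.7,-16,0.3,0.8],
  [0,0,0,-16.7,-16,0.3,0.8],
])

```text
time_s: 17.65
position: [0.4435, -0.1315, 0.1078]
tool_rot: [[-0.04, 0.999, -0.001], [0.999, 0.04, 0.0], [0.0, -0.001, -1.0]]
ft_force: [0.6, 0.3, 0.7]
grip_width: 0.0769
gripper_force: 0.0
```

>>> move_arm([
  [0,0,0,0,0,0,0.8],
  [0,0,0,0,0,0,0.8],
  [0,0,0,0,0,0,0.8],
])

```text
time_s: 17.95
position: [0.4462, -0.1295, 0.1081]
tool_rot: [[-0.043, 0.999, 0.0], [0.999, 0.043, 0.0], [0.0, 0.0, -1.0]]
ft_force: [-0.3, 0.0, -0.0]
grip_width: 0.0771
gripper_force: 0.0
```

```bash
python3 cap.py grey_cap .446 -.13
```

```text
15157 [104. 151.] [ 0.30348183 -0.09874735]
2329 [315. 203.] [ 0.44511829 -0.12775678]
net 0.67 [316.6, 206.9, 70.5, 70.6] [ 0.44506539 -0.13087367]
row [-0.  -0.   0.1] [-0.07 -0.02 10.21] t 18.05 pos [ 0.4462 -0.1293  0.1081] w 0.07633611244361141
```

View pics/cap_grey_cap.png

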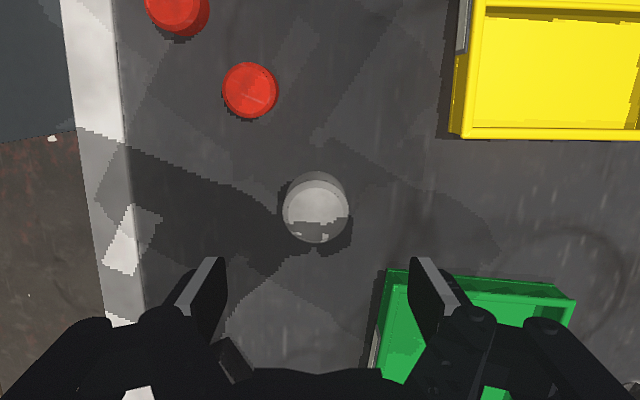

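The grey cap is centred at about (316,207), which puts it at (0.445, -0.1305). The green tray's edge is clear of the right finger.

>>> move_arm([
  [0,0,0,-0.1,-0.1,4,0.8],
  [0,0,0,-0.1,-0.1,7.5,0.8],
  [0,0,0,-0.1,-0.1,9.5,0.8],
  [0,0,0,-0.1,-0.1,10.1,0.8],
  [0,0,0,-0.1,-0.1,10.1,0.8],
])

```text
time_s: 18.55
position: [0.4449, -0.1306, 0.0069]
tool_rot: [[-0.043, 0.999, -0.001], [0.999, 0.043, 0.001], [0.001, -0.001, -1.0]]
ft_force: [-0.2, -0.6, 1.3]
grip_width: 0.0768
gripper_force: 0.0
```

>>> move_arm([
  [0,0,0,0,0,0,0.2],
  [0,0,0,0,0,0,-0.5],
  [0,0,0,0,0,0,-1],
  [0,0,0,0,0,0,-1],
  [0,0,0,0,0,0,-1],
])

```text
time_s: 19.05
position: [0.4451, -0.1313, 0.0085]
tool_rot: [[-0.042, 0.999, 0.002], [0.999, 0.042, -0.001], [-0.001, 0.002, -1.0]]
ft_force: [-1.1, 1.4, 7.2]
grip_width: 0.0424
gripper_force: 39.9
```

>>> move_arm([
  [0,0,0,0,0,-1.5,-1],
  [0,0,0,0,0,-3,-1],
  [0,0,0,0,0,-4.3,-1],
  [0,0,0,0,0,-4.3,-1],
])

```text
time_s: 19.45
position: [0.4454, -0.1315, 0.052]
tool_rot: [[-0.042, 0.999, 0.003], [0.999, 0.042, -0.002], [-0.002, 0.003, -1.0]]
ft_force: [0.9, -0.2, -2.4]
grip_width: 0.0421
gripper_force: 41.5
```

>>> move_arm([
  [0,0,0,1.9,3.5,0,-1],
  [0,0,0,4,7.3,0,-1],
  [0,0,0,6.2,11.3,0,-1],
  [0,0,0,8,14.7,0,-1],
  [0,0,0,8.8,16.2,0,-1],
])

```text
time_s: 19.95
position: [0.605, -0.0344, 0.0496]
tool_rot: [[-0.044, 0.999, 0.001], [0.999, 0.044, 0.0], [0.0, 0.001, -1.0]]
ft_force: [-0.6, -1.1, -2.2]
grip_width: 0.0422
gripper_force: 41.6
```

>>> move_arm([
  [0,0,0,0,0,0,-1],
  [0,0,0,0,0,1.5,-1],
  [0,0,0,0,0,2.7,-1],
  [0,0,0,0,0,3.5,-1],
  [0,0,0,0,0,3.7,-1],
])

```text
time_s: 20.45
position: [0.6018, -0.0366, 0.0126]
tool_rot: [[-0.041, 0.999, -0.002], [0.999, 0.041, 0.0], [0.001, -0.002, -1.0]]
ft_force: [-5.6, 0.9, 7.1]
grip_width: 0.0425
gripper_force: 42.4
```

>>> move_arm([
  [0,0,0,0,0,0.1,-1],
  [0,0,0,0,0,0.2,-1],
  [0,0,0,0,0,0.2,-1],
])

```text
time_s: 20.75
position: [0.6023, -0.0366, 0.0125]
tool_rot: [[-0.042, 0.999, -0.001], [0.999, 0.042, -0.0], [-0.0, -0.001, -1.0]]
ft_force: [-6.5, -1.3, 9.0]
grip_width: 0.0421
gripper_force: 42.6
```

>>> move_arm([
  [0,0,0,0,0,-0.1,0.1],
  [0,0,0,0,0,-0.1,0.3],
  [0,0,0,0,0,-0.1,0.5],
  [0,0,0,0,0,-0.1,0.5],
])

```text
time_s: 21.15
position: [0.603, -0.0364, 0.0123]
tool_rot: [[-0.042, 0.999, 0.0], [0.999, 0.042, 0.0], [-0.0, 0.0, -1.0]]
ft_force: [-0.1, 0.2, 0.6]
grip_width: 0.0638
gripper_force: 0.0
```

>>> move_arm([
  [0,0,0,0,0,-2.5,0.5],
  [0,0,0,0,0,-6,0.5],
  [0,0,0,0,0,-12,0.5],
  [0,0,0,0,0,-12,0.5],
])

```text
time_s: 21.55
position: [0.605, -0.0368, 0.1378]
tool_rot: [[-0.042, 0.999, 0.009], [0.999, 0.042, -0.002], [-0.003, 0.009, -1.0]]
ft_force: [0.3, 0.2, -0.5]
grip_width: 0.0638
gripper_force: 0.0
```

Run:
```python
from h import *
p=env.get_image("wrist");save(p,"w7.png")
to(.376,-.297,.12,28.5)
```

```text
row [  0.4   0.2 -26.1] [-25.04 -23.95   1.56] t 21.6 pos [ 0.6046 -0.0367  0.1368] w 0.06427490171013901
```

View pics/w7.png

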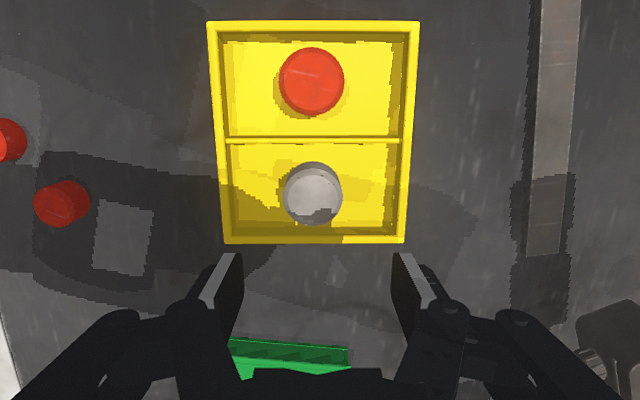

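Both caps lie flat in separate yellow bays: red at (311,80), grey at (313,193). On to the jaw block.

>>> move_arm([
  [0,0,-26,-25,-23.9,1.5,0.9],
  [0,0,-26,-25,-23.9,1.5,0.9],
  [0,0,-26,-25,-23.9,1.5,0.9],
  [0,0,-26,-25,-23.9,1.5,0.9],
  [0,0,-26,-25,-23.9,1.5,0.9],
])

```text
time_s: 22.1
position: [0.4427, -0.2177, 0.1207]
tool_rot: [[-0.477, 0.879, -0.001], [0.879, 0.477, 0.001], [0.002, -0.001, -1.0]]
ft_force: [0.8, 0.2, -1.1]
grip_width: 0.0812
gripper_force: 0.0
```

Run:
```python
from h import *
to(.376,-.297,.12,28.5)
```

```text
row [-0.  -0.1 -0. ] [-3.79 -9.65  0.07] t 22.1 pos [ 0.4427 -0.2177  0.1207] w 0.08117036026347561
```

>>> move_arm([
  [0,0,0,-3.8,-9.5,0,0.9],
  [0,0,0,-3.8,-9.5,0,0.9],
  [0,0,0,-3.8,-9.5,0,0.9],
  [0,0,0,-3.8,-9.5,0,0.9],
  [0,0,0,-3.8,-9.5,0,0.9],
])

```text
time_s: 22.6
position: [0.3793, -0.2946, 0.1212]
tool_rot: [[-0.476, 0.879, -0.001], [0.879, 0.476, 0.001], [0.001, 0.0, -1.0]]
ft_force: [-0.9, -0.4, 0.2]
grip_width: 0.0809
gripper_force: 0.0
```

Run:
```python
from h import *
p=env.get_image("wrist");save(p,"w8.png")
for r in env.outline_of("jaw_block",p)[:2]:
    ctr=max(cv2.findContours(r["mask"].astype(np.uint8),0,1)[0],key=len);tgt=cv2.convexHull(ctr).astype(float)[:,0]
    th=np.linspace(0,2*np.pi,72,endpoint=False);supp=lambda P:(P@np.c_[np.cos(th),np.sin(th)].T).max(0)
    f=lambda v:supp(proj(p,boxp(*v,.04,.075,.03)))-supp(tgt)-.3
    s=least_squares(f,[.376,-.298,.5],x_scale=[.01,.01,.1],diff_step=1e-4,loss="soft_l1");print(r["conf"],r["bbox"],s.x,np.degrees(s.x[2]),np.sqrt((s.fun**2).mean()))
    top=proj(p,boxp(*s.x,.04,.075,.03))
    im=p["color"].copy();cv2.polylines(im,[cv2.convexHull(top.astype(np.int32))],True,(255,0,0));
    if r is not None and 'done' not in globals(): cv2.imwrite("pics/w8.png",im[:,:,::-1]);done=1
to(s.x[0],s.x[1],.006,np.degrees(s.x[2]))
```

```text
0.97 [309.4, 200.6, 56.2, 106.1] [ 0.37713858 -0.29843406  0.51423015] 29.463217417190975 1.6428841913720336
row [ 0.  -0.  -0.9] [-0.25 -0.41 11.55] t 22.7 pos [ 0.3796 -0.2944  0.1215] w 0.08116075636231188
```

View pics/w8.png

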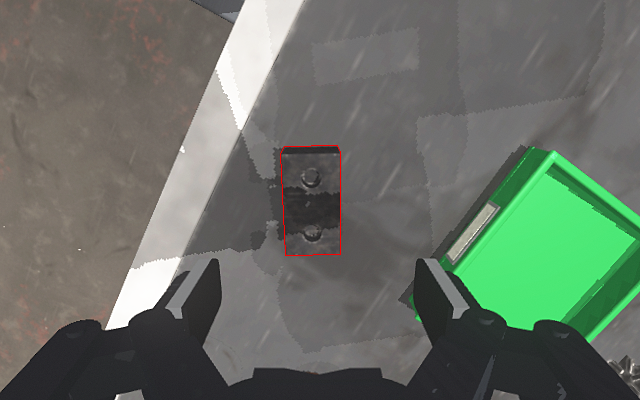

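The fit matches the block, spanning (281–340, 146–256). Descending and gripping.

>>> move_arm([
  [0,0,-0.9,-0.25,-0.4,4,0.9],
  [0,0,-0.9,-0.25,-0.4,8,0.9],
  [0,0,-0.9,-0.25,-0.4,11,0.9],
  [0,0,-0.9,-0.25,-0.4,11.7,0.9],
  [0,0,-0.9,-0.25,-0.4,11.7,0.9],
], squeeze=70)

```text
time_s: 23.2
position: [0.377, -0.2989, 0.0046]
tool_rot: [[-0.491, 0.871, -0.001], [0.871, 0.491, 0.001], [0.002, -0.0, -1.0]]
ft_force: [0.7, 0.7, -0.2]
grip_width: 0.081
gripper_force: 0.0
```

>>> move_arm([
  [0,0,0,0,0,0,0.2],
  [0,0,0,0,0,0,-0.5],
  [0,0,0,0,0,0,-1],
  [0,0,0,0,0,0,-1],
  [0,0,0,0,0,0,-1],
])

```text
time_s: 23.7
position: [0.3772, -0.3, 0.0063]
tool_rot: [[-0.489, 0.872, 0.002], [0.872, 0.489, -0.002], [-0.003, 0.001, -1.0]]
ft_force: [0.4, 2.1, 9.6]
grip_width: 0.0389
gripper_force: 71.2
```

>>> move_arm([
  [0,0,0,0,0,-1.5,-1],
  [0,0,0,0,0,-3,-1],
  [0,0,0,0,0,-4.4,-1],
  [0,0,0,0,0,-4.4,-1],
])

```text
time_s: 24.1
position: [0.377, -0.3, 0.0502]
tool_rot: [[-0.489, 0.872, 0.002], [0.872, 0.489, -0.002], [-0.003, 0.0, -1.0]]
ft_force: [0.2, -0.3, -7.6]
grip_width: 0.0384
gripper_force: 73.5
```

Run:
```python
from h import *
to(.5675,-.268,.05,-4); o=env.observe();print(o["ft_force"],o["gripper_force"],o["wrist_torque"])
```

```text
row [ 0.1  0.1 33.3] [-6.53 18.18  0.05] t 24.1 pos [ 0.377  -0.3     0.0502] w 0.03841978320890963
[ 0.23769863 -0.32240402 -7.60805411] 73.52253198623657 [ 0.00943032 -0.00748003  0.02146529]
```

>>> move_arm([
  [0,0,7,-1.4,3.7,0,-1],
  [0,0,14,-2.8,7.6,0,-1],
  [0,0,21,-4.2,11.6,0,-1],
  [0,0,28,-5.6,15.5,0,-1],
  [0,0,33.3,-6.5,18.2,0,-1],
])

```text
time_s: 24.6
position: [0.569, -0.2661, 0.0475]
tool_rot: [[0.073, 0.997, -0.001], [0.997, -0.073, 0.001], [0.001, -0.001, -1.0]]
ft_force: [-0.4, -0.2, -7.5]
grip_width: 0.0386
gripper_force: 73.8
```

>>> move_arm([
  [0,0,0,0,0,0,-1],
  [0,0,0,0,0,1.5,-1],
  [0,0,0,0,0,2.7,-1],
  [0,0,0,0,0,3.4,-1],
  [0,0,0,0,0,3.6,-1],
])

```text
time_s: 25.1
position: [0.5663, -0.2671, 0.0115]
tool_rot: [[0.07, 0.998, -0.002], [0.998, -0.07, 0.002], [0.001, -0.002, -1.0]]
ft_force: [0.4, -0.9, -7.1]
grip_width: 0.0382
gripper_force: 74.1
```

>>> move_arm([
  [0,0,0,0,0,0.1,-1],
  [0,0,0,0,0,0.2,-1],
  [0,0,0,0,0,0.2,-1],
])

```text
time_s: 25.4
position: [0.5672, -0.2674, 0.0112]
tool_rot: [[0.07, 0.998, 0.0], [0.998, -0.07, -0.0], [-0.0, 0.001, -1.0]]
ft_force: [0.4, 0.3, -7.2]
grip_width: 0.0388
gripper_force: 74.1
```

>>> move_arm([
  [0,0,0,0,0,0.1,-1],
  [0,0,0,0,0,0.2,-1],
  [0,0,0,0,0,0.2,-1],
])

```text
time_s: 25.7
position: [0.5674, -0.2674, 0.0104]
tool_rot: [[0.07, 0.998, 0.001], [0.998, -0.07, -0.001], [-0.001, 0.001, -1.0]]
ft_force: [-2.8, 1.9, 4.0]
grip_width: 0.0387
gripper_force: 75.6
```

Seated. Release and rise.

>>> move_arm([
  [0,0,0,0,0,0,0.1],
  [0,0,0,0,0,0,0.3],
  [0,0,0,0,0,0,0.5],
  [0,0,0,0,0,0,0.5],
])

```text
time_s: 26.1
position: [0.5673, -0.2674, 0.009]
tool_rot: [[0.07, 0.998, 0.0], [0.998, -0.07, -0.0], [-0.0, 0.001, -1.0]]
ft_force: [-0.1, 0.0, -0.4]
grip_width: 0.0641
gripper_force: 0.0
```

>>> move_arm([
  [0,0,0,0,0,-2.5,0.5],
  [0,0,0,0,0,-6,0.5],
  [0,0,0,0,0,-10,0.5],
  [0,0,0,0,0,-14,0.5],
  [0,0,0,0,0,-14,0.5],
])

```text
time_s: 26.6
position: [0.5691, -0.2685, 0.1549]
tool_rot: [[0.07, 0.998, 0.009], [0.998, -0.07, -0.006], [-0.006, 0.009, -1.0]]
ft_force: [-0.4, 0.2, 0.3]
grip_width: 0.0642
gripper_force: 0.0
```

>>> move_arm([
  [0,0,0,0,-4,-3,0.5],
  [0,0,0,0,-8,-6,0.5],
  [0,0,0,0,-12,-6,0.5],
  [0,0,0,0,-15,-6,0.5],
  [0,0,0,0,-15,-6,0.5],
])

```text
time_s: 27.1
position: [0.4149, -0.2562, 0.209]
tool_rot: [[0.072, 0.997, -0.001], [0.997, -0.072, 0.0], [0.0, -0.001, -1.0]]
ft_force: [1.0, -0.4, -0.7]
grip_width: 0.064
gripper_force: 0.0
```

Run:
```python
from h import *
p=env.get_image("scene");a=cv2.resize(p["color"][130:340,200:450],(700,588),interpolation=cv2.INTER_CUBIC)
cv2.imwrite("pics/end.png",a[:,:,::-1]);o=env.observe();print(o["time_s"],o["position"],o["ft_force"])
```

```text
27.15 [ 0.41654804 -0.25674418  0.20901075] [ 0.21631133  0.06705279 -0.56057996]
```

View pics/end.png

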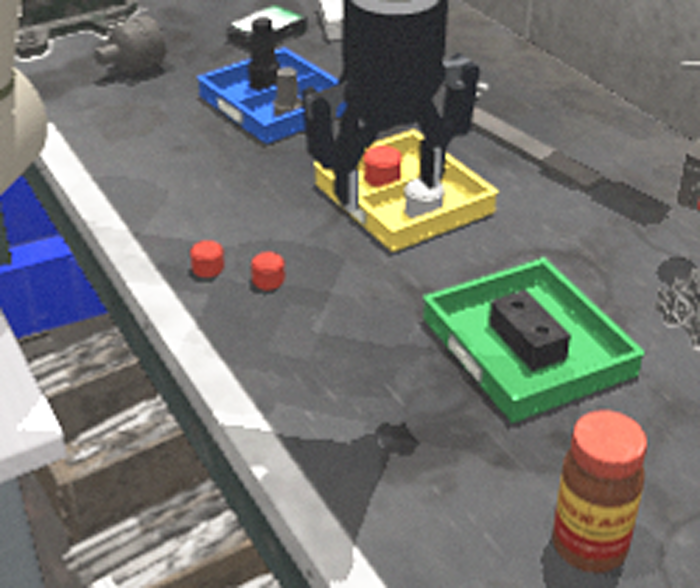

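All five parts stand flat in their trays: holder (263,60), sleeve (287,88), red cap (382,165), grey cap (425,195) and block (530,330). The jar and collet chuck haven't moved, and the gripper is clear.

```bash
python3 -c "
from rig import env
print(env.close_job())"
```

```text
the job is handed in; nothing more can be done
None
```

I sorted all five parts into their trays, upright and released, left the jar and collet chuck untouched, and handed the job in at about 27 s of the 128 s allowed; the hand-in gave no verdict.

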